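# Push the pulled-out bin and tub back into the row

### The arm

A 6-joint arm with a two-finger parallel gripper is mounted at the origin on the work surface. World frame = base frame: x ahead of the robot, y to its left, z up, the work surface at z = 0. Lengths are in mm, angles in rad, forces in N, time in s.
With the tool pointing down it reaches from about 300 to 775 mm from the base axis. Payload 14.6 kg.
Tool frame: the origin (TCP) lies midway between the tips of the shut fingers; the grasp point (between the pads) lies 19 mm behind it; z points along the fingers, y is the line along which they close (so a half turn about z gives the same grasp; the last joint's range is limited). The gripper opens to 94 mm and grips with 3 to 60 N. Pads are 16 mm wide; open, the fingers measure 119 mm over their backs; the gripper's body (75 mm by 177 mm) begins 78 mm behind the grasp point.
Start: joints at [1.18, 0.3, 1.521, -0, 1.321, -0.067], TCP at [174.991, 521.409, 166.346] pointing down, gripper open.
Joint ranges: [-3.03, 3.03], [-0.79, 2.21], [0.23, 2.52], [-1.04, 4.18], [0, 3.07], [-2.55, 2.55]. Speed limits (rad/s): [2.22, 2.22, 2.57, 3.14, 3.14, 3.14].

### API

Orientations are given as a unit quaternion [w, x, y, z].
In Python, from cell import r gives the robot as it stands. The module is installed in compiled form; this text tells all that it offers.
- The arm moves only by the tool carry_out, never from a script. Its argument "motion" is a list of rows, each a list of 3 entries, a list of its own where there are three numbers: the opening, from -1 (shut) to 1 (fully open), then the shift along the tool's x, y, z in mm, then the turn about the tool's z in rad. In form: [[fingers, [dx, dy, dz], roll], ...]. A call has 1 to 12 rows; each row shifts and turns the commanded pose from where the row before left it, along the tool's axes as they then stand; what a row does not reach is not made up. A row lasts 1/10 s, in which the tool goes at most 50 mm and 8.59 degrees, less where a joint would pass 70% of its speed; a pose out of reach is approached as far as the arm can. A call is refused whole if a number of a shift passes 50 or a number of a turn 0.15, either way. A call with a gripper value outside its range is refused whole. The fingers move at their own pace and stop on an object; "newtons" is the grip in N (left out, the last holds). Time passes only in rows, so rows that do not move let the fingers close. It gives the time, the measured TCP pose, the force, the opening and the grip force at its end, in the units of the state.
- r.state(): the state, without advancing time (a new reading comes with each control period).
- r.read_camera(name): name is "side" or "top"; returns (picture, depth): 384x512x3 uint8, red, green, blue; 384x512 float32, mm along the optical axis (not along the pixel's ray), 0 where there is no reading.
- r.camera_model(name): a dict with "K" (3x3 intrinsics, pixels), "k1" (the pictures are not rectified: a ray, as slopes to the right and down, at radius r is drawn at 1 + k1 r^2 times it, then the intrinsics apply), "origin" and "rotation" of the camera in the world. Camera axes: x right, y down, z forward; pixel columns grow to the right and rows downward; lengths in mm; the calibration is good to about 2 mm. A picture is of the moment at which its call begins. camera_model takes no time and is no camera call.
- r.job_done(): hands the job in; it is judged then, once.
The state is a dict: "time": time; "q": joint angles; "joint_velocities": joint speeds; "effort": joint torques, N m; "tool_pos": TCP position; "ee_rot": TCP orientation; "ft_force": force on the tool from outside, world axes, zero at the start; "ft_torque": the same for the moment, N m; "finger_gap": finger opening in mm; "gripper_force": force on a finger pad.
Only numpy, scipy, OpenCV 4.12 (cv2) and the standard library are available. Lean on these libraries where they do the work, as an engineer would, in place of code of your own. Each camera call takes 0.05 s, during which the arm holds its last target. There are 200 camera calls.

### The job

A clear bin and a round tub have been left pulled out in front of the row of closet bins. Push them along the surface from outside with the fingers, without gripping, lifting or tipping them, one into each of the two gaps, until both stand right back against the organiser's back board and the bin is square in the row. Keep the bottles in the bin upright and leave the other bins and the loose things around them where they are.

Things in the scene. Friction and masses are not known exactly. Their poses are not given: they have to be found in the camera images.
- organiser: low bamboo shelf organiser, fixed, open to the robot: back board 776 mm wide, 55 mm tall; end cheeks 118 mm deep, 55 mm tall, inner faces 374 mm left and right of the middle. Holds a row of clear bins with two gaps; may be turned up to 5 degrees. Origin at table height, middle of the board's front face; x into the board, away from the robot; y left along it
- gap_left (a point): middle of the left gap in the row, at table height, 50 mm in front of the back board: free floor about 165 mm wide between the left and middle bins (158 to 175 mm, its true middle within 5 mm of this point); axes as the organiser's, y across the gap
- gap_right (a point): middle of the right gap, between the middle and right bins; otherwise the same
- bin_out: clear bin left pulled out in front of one gap, turned up to 20 degrees, up to 30 mm off the gap's middle; 100 mm front to back, 130 mm wide, 85 mm tall, 3 mm walls; fixed box in its rear half, two loose bottles in front; 0.4 to 0.75 kg in all, slides without tipping when pushed low; origin at the centre of its underside, x from its front (small blank card) to its back, y to its left
- tub: round white screw-lid tub, 95 mm in diameter, 93 mm tall with its grey lid, standing loose in front of the other gap, up to 30 mm off its middle; 0.3 to 0.7 kg, slides upright when pushed low; origin at the centre of its underside, z up, any yaw
- pills_a: loose bottle standing in the front half of the pulled-out bin, 40 mm in diameter, 75 mm tall; origin at the centre of its underside
- pills_b: second such bottle beside it, same size
- bin_left: clear bin full of stock that stands in its place in the row, its back 1 to 6 mm from the back board; 100 mm front to back, 120 mm wide, 85 mm tall, contents up to 93 mm; loose, about 1.3 kg; origin at the centre of its underside, x to the back. Stays where it is.
- bin_mid: clear bin full of stock that stands in its place in the row, its back 1 to 6 mm from the back board; 100 mm front to back, 145 mm wide, 85 mm tall, contents up to 93 mm; loose, about 1.5 kg; origin at the centre of its underside, x to the back. Stays where it is.
- bin_right: clear bin full of stock that stands in its place in the row, its back 1 to 6 mm from the back board; 100 mm front to back, 120 mm wide, 85 mm tall, contents up to 93 mm; loose, about 1.3 kg; origin at the centre of its underside, x to the back. Stays where it is.
- pill_bottle: loose white bottle, 40 mm in diameter, 80 mm tall, standing on the table in front of the middle bin, between the tub and the pulled-out bin; origin at the centre of its underside; stays where it is
- cream_jar: loose low jar, 60 mm in diameter, 50 mm tall, standing out to one side, nearer the robot; origin at the centre of its underside; stays where it is
- carton: loose carton lying out to the other side, 150 mm long (its x), 42 mm wide, 34 mm tall; origin at the centre of its underside; stays where it is

How it is judged:
By the outcome, as a careful person would: the job done as asked, in the order asked, and still so for the second after the job is handed in, with the robot touching nothing.
It also fails if it takes over 72 s, if anything falls off the work surface, if the arm or the gripper's body presses on something with over 40 N, if the wrist force passes 120 N, or if a joint passes its speed limit or range.

## Working session

There is one attempt and no reset: what is moved stays moved. The work goes in short steps, Python scripts to look and compute and a tool call to move; the robot and the scene stay as the last step left them, time stands still between calls to the robot, and variables do not carry over. Pictures are saved under pics/ and viewed, at most 10 in all, crops included, and the job is handed in when it is done.

Besides the shell and the picture viewer there is one more tool, called after "Call:" by a JSON object that holds its "fn" and its "kwargs", one argument or row to a line. carry_out: Moves the arm, as the interface text tells. Its arguments: {"type":"object","properties":{"motion":{"type":"array","items":{"type":"array"}},"newtons":{"type":"number"}},"required":["motion"]}

```bash
mkdir -p pics
cat > h.py <<'E'
import numpy as np, cv2
from cell import r
def grab(name,tag):
    p,d=r.read_camera(name); cv2.imwrite(f'pics/{tag}.png',p[:,:,::-1]); np.savez(f'pics/{tag}.npz',p=p,d=d); return p,d
def rays(name,uv):
    m=r.camera_model(name); K=np.array(m['K'],float); uv=np.atleast_2d(np.array(uv,float))
    s=np.c_[(uv[:,0]-K[0,2])/K[0,0],(uv[:,1]-K[1,2])/K[1,1]]; x=s.copy()
    for _ in range(20): x=s/(1+m['k1']*(x**2).sum(1,keepdims=True))
    return np.c_[x,np.ones(len(x))],np.array(m['rotation'],float),np.array(m['origin'],float)
def at_z(name,uv,z):
    d,R,o=rays(name,uv); w=d@R.T; return o+w*((z-o[2])/w[:,2])[:,None]
def cloud(name,d):
    v,u=np.mgrid[:d.shape[0],:d.shape[1]]; c,R,o=rays(name,np.c_[u.ravel(),v.ravel()])
    P=(c*d.ravel()[:,None])@R.T+o; P[d.ravel()==0]=np.nan; return P.reshape(*d.shape,3)
E
python3 - <<'E'
from h import *
for n in('side','top'):
    grab(n,n+'0'); print({k:np.round(v,3).tolist() for k,v in r.camera_model(n).items()})
s=r.state(); print({k:np.round(v,3).tolist() for k,v in s.items()})
E
```

```text
{'K': [[430.051, 0.0, 251.835], [0.0, 430.051, 191.996], [0.0, 0.0, 1.0]], 'k1': 0.016, 'origin': [129.139, -644.307, 749.698], 'rotation': [-0.379, 0.878, -0.264, 0.124]}
{'K': [[444.196, 0.0, 249.739], [0.0, 444.196, 193.87], [0.0, 0.0, 1.0]], 'k1': -0.138, 'origin': [288.694, -20.861, 1445.241], 'rotation': [-0.069, 0.713, -0.695, 0.063]}
{'time': 0.1, 'q': [1.18, 0.3, 1.521, -0.0, 1.321, -0.067], 'joint_velocities': [-0.0, -0.001, -0.001, 0.001, -0.0, -0.002], 'effort': [-0.001, -53.264, -35.328, 0.071, 0.023, -0.0], 'tool_pos': [174.894, 521.185, 165.852], 'ee_rot': [-0.0, 0.161, 0.987, -0.0], 'ft_force': [-0.489, -0.047, -0.257], 'ft_torque': [-0.004, 0.034, 0.022], 'gripper_force': 0.0, 'finger_gap': 94.303}
```

View pics/top0.png

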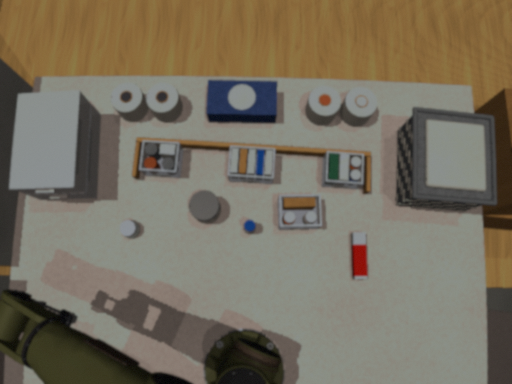

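View pics/side0.png

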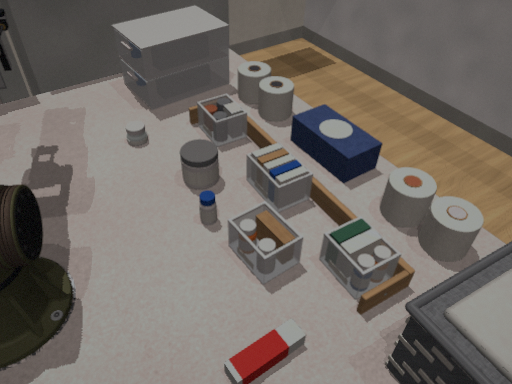

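The top view shows the tub at about (205,206) in front of the left gap, and the pulled-out bin at about (300,211) in front of the right gap. The blue-cap bottle is at (250,227), the jar at (129,229), and the carton at (360,255). The side view agrees. Rotations are quaternions, so I'll convert them and measure.

```bash
sed -i "s/np.array(m\['rotation'\],float)/Q(m['rotation'])/; 2a from scipy.spatial.transform import Rotation\ndef Q(q): return Rotation.from_quat(np.roll(q,-1)).as_matrix()" h.py
python3 - <<'E'
from h import *
p=np.load('pics/top0.npz')['p']; c=p[128:240,120:385,::-1]; cv2.imwrite('pics/crop0.png',cv2.resize(c,None,fx=3,fy=3,interpolation=cv2.INTER_CUBIC))
for n in('top','side'):
    C=cloud(n,np.load(f'pics/{n}0.npz')['d'])
    pts=dict(top=[(205,206),(250,226),(129,227),(360,255),(200,144),(290,149),(300,202)],side=[(200,153),(207,196),(136,127),(262,350),(259,130),(335,200),(275,228)])[n]
    for u,v in pts: print(n,u,v,np.round(C[v,u]))
E
```

```text
top 205 206 [502. 132.  91.]
top 250 226 [445.  -9.  79.]
top 129 227 [434. 377.  50.]
top 360 255 [ 365. -361.   33.]
top 200 144 [713. 162.  51.]
top 290 149 [ 703. -133.   52.]
top 300 202 [ 525. -164.   72.]
side 200 153 [503. 121.  93.]
side 207 196 [447. -12.  82.]
side 136 127 [433. 370.  52.]
side 262 350 [ 358. -359.   33.]
side 259 130 [714. 168.  56.]
side 335 200 [ 705. -158.   53.]
side 275 228 [ 523. -167.   73.]
```

View pics/crop0.png

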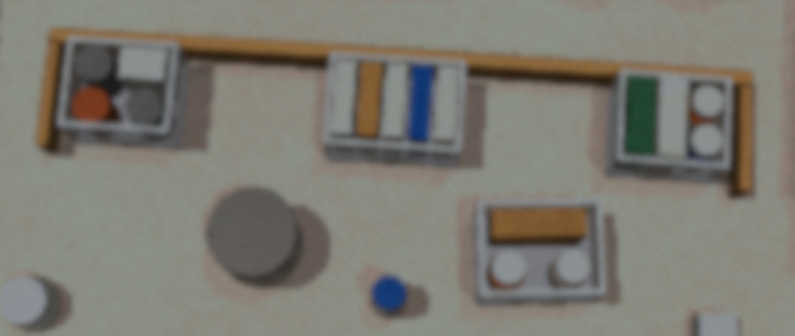

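Run:
```python
from h import *
p=np.load('pics/top0.npz')['p']
f=lambda L:(np.array(L,float)-1)/3+[120,128]
def fit(name,pts,w):
    c=at_z('top',f(pts),85)[:,:2]   # BL,BR,FR,FL
    yv=(c[0]-c[1])+(c[3]-c[2]); xv=(c[0]-c[3])+(c[1]-c[2])
    print(name,'c',c.mean(0).round(1),'yaw',np.degrees(np.arctan2(-yv[0],yv[1])).round(1),np.degrees(np.arctan2(xv[1],xv[0])).round(1),'w',np.linalg.norm(yv)/2,'d',np.linalg.norm(xv)/2)
fit('L',[(63,38),(180,42),(171,136),(57,128)],120)
fit('M',[(330,55),(466,62),(463,150),(325,144)],145)
fit('R',[(620,70),(733,76),(730,167),(614,163)],120)
fit('O',[(478,204),(602,202),(606,296),(478,300)],130)
hsv=cv2.cvtColor(p,cv2.COLOR_RGB2HSV)
m=(hsv[...,0]>8)&(hsv[...,0]<25)&(hsv[...,1]>120)
for cols in [(185,225),(280,320)]:
    lo=[];hi=[]
    for u in range(*cols):
        v=np.where(m[135:165,u])[0]+135
        if len(v): hi.append((u,v.min()-.5)); lo.append((u,v.max()+.5))
    A=at_z('top',lo,0);B=at_z('top',hi,55)
    print('front bottom',np.polyfit(A[:,1],A[:,0],1),A[:,:2].mean(0),'back top',np.polyfit(B[:,1],B[:,0],1),B[:,:2].mean(0))
for n in('top','side'):
    z=np.load(f'pics/{n}0.npz'); C=cloud(n,z['d'])
    for nm,(x,y),rad,zz in[('tub',(502,130),80,(85,100)),('pill',(446,-10),35,(70,90)),('jar',(434,374),50,(42,60))]:
        k=(np.hypot(C[...,0]-x,C[...,1]-y)<rad)&(C[...,2]>zz[0])&(C[...,2]<zz[1])
        q=C[k]; print(n,nm,k.sum(),np.median(q,0).round(1),((q.min(0)+q.max(0))/2).round(1),np.ptp(q,0).round())
    for nm,(x0,x1,y0,y1) in dict(out=(440,600,-245,-75),L=(600,712,235,380),M=(600,712,-70,100),R=(600,700,-360,-215)).items():
        k=(C[...,0]>x0)&(C[...,0]<x1)&(C[...,1]>y0)&(C[...,1]<y1)&(C[...,2]>79)&(C[...,2]<93)
        q=C[k][:,:2].astype(np.float32)
        print(n,nm,len(q), cv2.minAreaRect(q) if len(q)>5 else '')
    k=(C[...,2]>46)&(C[...,2]<62)&(C[...,0]>690)&(C[...,0]<730)&(((C[...,1]>100)&(C[...,1]<220))|((C[...,1]>-200)&(C[...,1]<-80)))
    q=C[k]; print('board',np.polyfit(q[:,1],q[:,0],1),k.sum())
```

```text
L c [660.  287.7] yaw -2.0 -0.7 w 125.17976794090984 d 101.54314373299273
M c [647.9  -9.1] yaw -1.4 -1.1 w 144.6154447188065 d 96.48288603360237
R c [ 637.8 -303.8] yaw -1.0 -3.8 w 122.30245664244546 d 100.60037829894455
O c [ 494.2 -162.9] yaw 2.7 1.5 w 130.60538409448964 d 99.17551707326245
front bottom [4.17321286e-02 7.09923878e+02] [716.29423887 152.64884174] back top [4.39169341e-02 7.14410267e+02] [720.86757562 147.03458772]
front bottom [4.11683933e-02 7.10215007e+02] [ 703.24864221 -169.21632724] back top [4.00546960e-02 7.14483327e+02] [ 707.93291497 -163.53667548]
top tub 725 [505.7 136.6  93. ] [505.8 137.7  92.6] [94. 94. 15.]
top pill 105 [448.   -5.8  79.6] [448.9  -5.8  78.6] [34. 31. 15.]
top jar 214 [431.2 382.4  50.2] [431.4 382.8  49.8] [52. 50. 15.]
top out 386 ((522.0091552734375, -171.72015380859375), (146.9734649658203, 151.57794189453125), 2.2194366455078125)
top L 592 ((661.3589477539062, 292.6581726074219), (115.44055938720703, 101.10167694091797), 89.88511657714844)
top M 676 ((650.9510498046875, -1.7488632202148438), (135.53260803222656, 102.045074462890
[... 173 characters left out ...]
side tub 768 [503.  130.9  93.1] [505.6 135.8  90.9] [93. 95. 12.]
side pill 179 [446.9 -10.   80. ] [448.   -6.4  76.9] [35. 36. 12.]
side jar 199 [432.  378.2  49.8] [433.  383.7  47.8] [52. 55. 11.]
side out 742 ((522.357177734375, -159.9078369140625), (154.31033325195312, 169.2598876953125), 0.02130158059298992)
side L 533 ((661.9270629882812, 293.8392028808594), (117.86356353759766, 99.51004028320312), 89.18226623535156)
side M 849 ((650.1560668945312, -2.0928192138671875), (137.52835083007812, 102.51348876953125), 87.77307891845703)
side R 1633 ((645.9718017578125, -301.23211669921875), (117.35206604003906, 91.82562255859375), 89.9561538696289)
board [4.33396314e-02 7.08639156e+02] 511
```

```bash
cat >> h.py <<'E'
def proj(name,P):
    m=r.camera_model(name); K=np.array(m['K'],float); R=Q(m['rotation']); c=(np.atleast_2d(P)-np.array(m['origin'],float))@R
    x=c[:,:2]/c[:,2:]; x=x*(1+m['k1']*(x**2).sum(1,keepdims=True)); return x@np.diag([K[0,0],K[1,1]])+[K[0,2],K[1,2]]
def rect(x,y,yaw,w,d,z):
    a=np.radians(yaw); R=np.array([[np.cos(a),-np.sin(a)],[np.sin(a),np.cos(a)]])
    return np.c_[np.array([[d/2,w/2],[d/2,-w/2],[-d/2,-w/2],[-d/2,w/2]])@R.T+[x,y],[z]*4]
def circ(x,y,rad,z):
    t=np.linspace(0,2*np.pi,60); return np.c_[x+rad*np.cos(t),y+rad*np.sin(t),0*t+z]
def overlay(name,tag,polys,win,s):
    p=np.load(f'pics/{tag}.npz')['p'][win[1]:win[3],win[0]:win[2],::-1]; im=cv2.resize(p,None,fx=s,fy=s,interpolation=cv2.INTER_CUBIC)
    for P in polys:
        q=(proj(name,P)-win[:2]+.5)*s-.5; cv2.polylines(im,[np.round(q).astype(np.int32)],True,(0,0,255),1,cv2.LINE_AA)
    return im
E
python3 - <<'E'
from h import *
polys=[rect(661,293,-2.4,120,100,85),rect(650,-2,-2.4,145,100,85),rect(638,-301,-2.4,120,100,85),rect(496,-158,2,130,100,85),circ(505.7,137,47.5,93),circ(448.5,-6,16,80)]
a=overlay('top','top0',polys,(120,128,385,240),3); b=overlay('side','side0',polys,(170,85,405,300),2)
out=np.zeros((a.shape[0]+250,795,3),np.uint8); 
cv2.imwrite('pics/ov1.png',a); cv2.imwrite('pics/ov2.png',cv2.resize(b,None,fx=1.2,fy=1.2))
E
```

```text
(no output)
```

View pics/ov1.png

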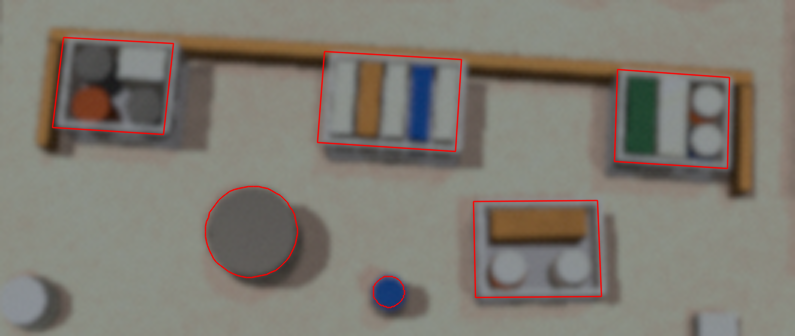

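View pics/ov2.png

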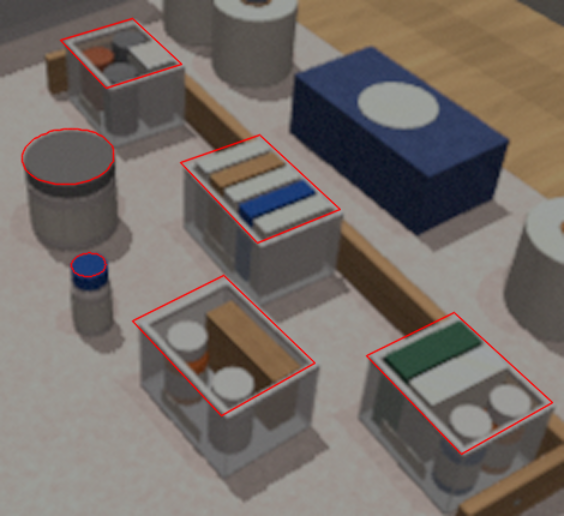

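The overlays fit both views to within a few mm. The rims look slightly too far left in the top view, and I've corrected for that. My estimates:
- **Organiser:** yaw about -2.4°.
- **Pulled-out bin:** about (494,-161), yaw about +2°.
- **Right gap:** middle at y≈-161.
- **Tub:** about (505,136).
- **Left gap:** middle at y≈147.

Next I'll turn the tool to the organiser's yaw and move behind the bin.

Call:
{"fn": "carry_out", "kwargs": {
  "motion": [
    [1,[0,0,0],-0.141],
    [1,[0,0,0],-0.141],
    [1,[-14,-37,0],0],
    [1,[-14,-37,0],0],
    [1,[-14,-37,0],0],
    [1,[-14,-37,0],0],
    [1,[-14,-37,0],0],
    [1,[-14,-37,0],0],
    [1,[-14,-37,0],0],
    [1,[-14,-37,0],0],
    [1,[-14,-37,0],0],
    [1,[-14,-37,0],0]
  ]
}}

```text
time: 1.3
tool_pos: [299.4, 144.4, 166.3]
ee_rot: [0.0, 0.021, 1.0, 0.0]
ft_force: [0.7, -0.0, 1.2]
finger_gap: 94.2
gripper_force: 0.0
```

Call:
{"fn": "carry_out", "kwargs": {
  "motion": [
    [1,[-14,-37,0],0],
    [1,[-14,-37,0],0],
    [1,[-14,-37,0],0],
    [1,[-14,-37,0],0],
    [1,[-14,-37,0],0],
    [1,[-14,-37,0],0],
    [1,[-14,-37,0],0],
    [1,[-14,-37,0],0],
    [1,[0,0,0],0],
    [1,[0,0,0],0]
  ]
}}

```text
time: 2.3
tool_pos: [398.6, -154.7, 165.8]
ee_rot: [-0.001, 0.022, 1.0, 0.0]
ft_force: [-0.1, 0.8, -0.0]
finger_gap: 93.9
gripper_force: 0.0
```

Call:
{"fn": "carry_out", "kwargs": {
  "motion": [
    [1,[0,-6,20],0],
    [1,[0,0,25],0],
    [1,[0,0,25],0],
    [1,[0,0,25],0],
    [1,[0,0,25],0],
    [1,[0,0,16],0],
    [1,[0,0,10],0],
    [1,[0,0,5],0],
    [1,[0,0,0],0]
  ]
}}

```text
time: 3.2
tool_pos: [398.7, -160.1, 15.4]
ee_rot: [-0.0, 0.021, 1.0, 0.0]
ft_force: [-1.4, 0.4, 0.5]
finger_gap: 94.0
gripper_force: 0.0
```

Run:
```python
from h import *
grab('top','top1'); grab('side','side1')
polys=[rect(661,289,-2.4,120,100,85),rect(650,-7,-2.4,145,100,85),rect(638,-303,-2.4,120,100,85),rect(494,-161,2.5,130,100,85),circ(505,135.5,47.5,93)]
a=overlay('top','top1',polys,(225,128,385,250),3.5)
b=overlay('side','side1',polys,(190,150,420,330),1.5)[:270]
o=np.zeros((a.shape[0],a.shape[1]+0,3),np.uint8)
cv2.imwrite('pics/ov3.png',a)
print({k:np.round(v,2).tolist() for k,v in r.state().items() if k in('tool_pos','ft_force','q')})
```

```text
{'q': [-0.47, 0.24, 1.99, 0.0, 0.91, -2.0], 'tool_pos': [399.07, -160.55, 16.02], 'ft_force': [0.18, -0.22, -0.89]}
```

View pics/ov3.png

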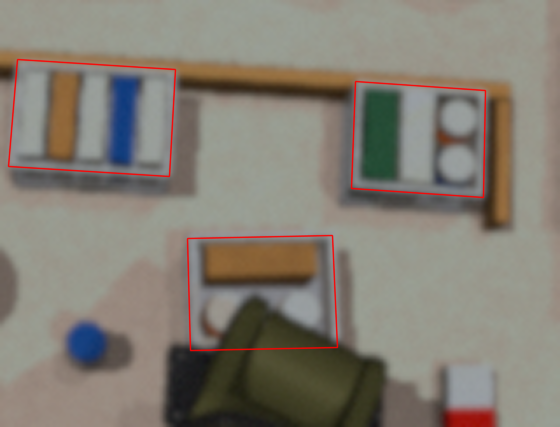

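The bin overlay fits and the fingers are behind its front face, clear of everything else. Pushing now.

Call:
{"fn": "carry_out", "kwargs": {
  "motion": [
    [1,[-12,0.5,0],0],
    [1,[-8,0.3,0],0],
    [1,[-6,0.3,0],0],
    [1,[-5,0.2,0],0],
    [1,[-5,0.2,0],0],
    [1,[-5,0.2,0],0],
    [1,[-6,0.3,0],0],
    [1,[-7,0.3,0],0],
    [1,[-8,0.3,0],0],
    [1,[-8,0.3,0],0],
    [1,[-6,0.3,0],0],
    [1,[-3,0,0],0]
  ]
}}

```text
time: 4.5
tool_pos: [478.3, -160.6, 15.3]
ee_rot: [-0.0, 0.021, 1.0, -0.0]
ft_force: [-5.0, 0.3, 0.7]
finger_gap: 94.0
gripper_force: 2.3
```

Run:
```python
from h import *
grab('top','top2'); grab('side','side2'); s=r.state(); x,y=s['tool_pos'][:2]; print(s['tool_pos'],s['ft_force'])
c=[x+58,y]
polys=[rect(650,-7,-2.4,145,100,85),rect(638,-303,-2.4,120,100,85),rect(c[0],c[1],-2.4,130,100,85)]
a=overlay('top','top2',polys,(225,128,385,250),2.5);b=overlay('side','side2',polys,(205,150,405,320),1.8)
o=np.zeros((max(a.shape[0],b.shape[0]),a.shape[1]+b.shape[1],3),np.uint8);o[:a.shape[0],:a.shape[1]]=a;o[:b.shape[0],a.shape[1]:]=b
cv2.imwrite('pics/ov4.png',o)
```

```text
[ 478.39485098 -160.71586799   15.38969981] [-0.03644955 -0.07527023 -0.44316323]
```

View pics/ov4.png

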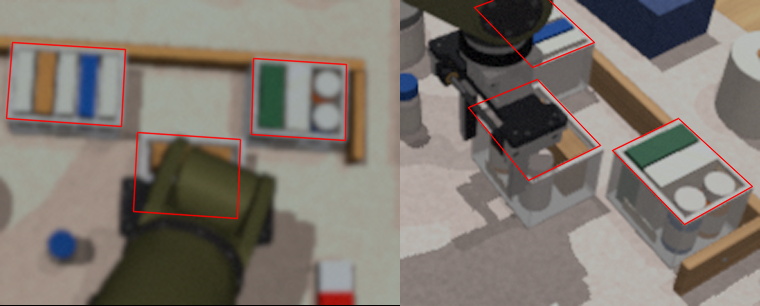

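The bin has squared up against the fingers and sits about 3 mm right of the gap middle. Its bottles are upright. I'll continue with a slight drift to the left.

Call:
{"fn": "carry_out", "kwargs": {
  "motion": [
    [1,[-4,0.3,0],0],
    [1,[-7,0.5,0],0],
    [1,[-9,0.7,0],0],
    [1,[-10,0.7,0],0],
    [1,[-10,0.7,0],0],
    [1,[-10,0.7,0],0],
    [1,[-10,0.7,0],0],
    [1,[-10,0.7,0],0],
    [1,[-10,0.7,0],0],
    [1,[-8,0.6,0],0],
    [1,[-5,0.4,0],0],
    [1,[-3,0.2,0],0]
  ]
}}

```text
time: 5.8
tool_pos: [574.5, -157.7, 15.4]
ee_rot: [-0.0, 0.021, 1.0, -0.0]
ft_force: [-6.8, -0.1, 4.4]
finger_gap: 94.2
gripper_force: 3.2
```

Call:
{"fn": "carry_out", "kwargs": {
  "motion": [
    [1,[-2,0.1,0],0],
    [1,[-2,0.1,0],0],
    [1,[-2,0.1,0],0]
  ]
}}

```text
time: 6.1
tool_pos: [580.2, -157.7, 15.4]
ee_rot: [-0.0, 0.021, 1.0, -0.0]
ft_force: [-5.6, 0.1, 3.6]
finger_gap: 94.0
gripper_force: 2.8
```

Run:
```python
from h import *
grab('top','top3'); grab('side','side3'); s=r.state(); x,y=s['tool_pos'][:2]; print(s['tool_pos'],s['ft_force'])
c=[x+53,y-2]
polys=[rect(650,-7,-2.4,145,100,85),rect(638,-303,-2.4,120,100,85),rect(c[0],c[1],-2.4,130,100,85)]
a=overlay('top','top3',polys,(225,128,385,250),2.5);b=overlay('side','side3',polys,(225,130,425,320),1.8)
o=np.zeros((max(a.shape[0],b.shape[0]),a.shape[1]+b.shape[1],3),np.uint8);o[:a.shape[0],:a.shape[1]]=a;o[:b.shape[0],a.shape[1]:]=b
cv2.imwrite('pics/ov5.png',o)
```

```text
[ 580.52613851 -157.70309148   15.36953575] [-1.33035011 -0.88147482  1.93486656]
```

View pics/ov5.png

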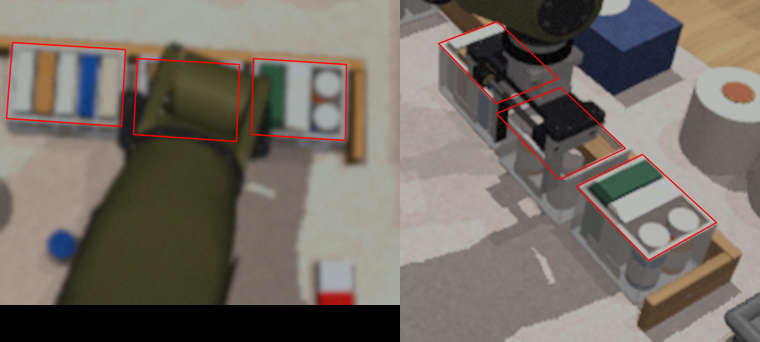

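No contact with the board yet, as the force is still about 6 N of sliding friction. I'll creep forward.

Call:
{"fn": "carry_out", "kwargs": {
  "motion": [
    [1,[-2,0.1,0],0],
    [1,[-2,0.1,0],0],
    [1,[-1,0,0],0],
    [1,[-1,0,0],0]
  ]
}}

```text
time: 6.6
tool_pos: [586.0, -157.7, 15.4]
ee_rot: [-0.0, 0.021, 1.0, 0.0]
ft_force: [-5.4, -0.6, 3.1]
finger_gap: 93.8
gripper_force: 2.8
```

Call:
{"fn": "carry_out", "kwargs": {
  "motion": [
    [1,[-1,0,0],0],
    [1,[-1,0,0],0],
    [1,[-1,0,0],0]
  ]
}}

```text
time: 6.9
tool_pos: [589.0, -157.8, 15.4]
ee_rot: [-0.0, 0.021, 1.0, 0.0]
ft_force: [-4.9, 1.0, 2.7]
finger_gap: 93.8
gripper_force: 2.7
```

Call:
{"fn": "carry_out", "kwargs": {
  "motion": [
    [1,[-1,0,0],0],
    [1,[-1,0,0],0]
  ]
}}

```text
time: 7.1
tool_pos: [588.9, -157.8, 15.4]
ee_rot: [-0.003, 0.021, 1.0, 0.0]
ft_force: [-28.3, 2.7, 17.5]
finger_gap: 94.0
gripper_force: 14.6
```

The force jumped to 28 N and the tool stalled, so the bin is against the board and squared on both fingers. I'll back off, lift, and look.

Call:
{"fn": "carry_out", "kwargs": {
  "motion": [
    [1,[3,0,0],0],
    [1,[6,0,0],0],
    [1,[15,0,0],0],
    [1,[25,0,0],0],
    [1,[30,0,0],0],
    [1,[30,0,-10],0],
    [1,[30,0,-30],0],
    [0,[20,0,-40],0],
    [0,[10,0,-40],0],
    [0,[0,20,-10],0],
    [0,[0,40,0],0],
    [0,[0,45,0],0]
  ]
}}

```text
time: 8.3
tool_pos: [426.7, -45.3, 146.0]
ee_rot: [0.001, 0.022, 1.0, -0.0]
ft_force: [1.3, 0.5, -0.2]
finger_gap: 57.6
gripper_force: 0.0
```

Call:
{"fn": "carry_out", "kwargs": {
  "motion": [
    [0,[0,45,0],0],
    [0,[0,45,0],0],
    [0,[0,45,0],0],
    [0,[0,35,0],0],
    [0,[0,15,0],0],
    [0,[0,0,0],0],
    [0,[0,0,0],0]
  ]
}}

```text
time: 9.0
tool_pos: [434.2, 138.6, 145.3]
ee_rot: [0.0, 0.021, 1.0, 0.0]
ft_force: [0.1, -0.2, 0.7]
finger_gap: 47.0
gripper_force: 0.0
```

Run:
```python
from h import *
grab('top','top4'); grab('side','side4'); s=r.state(); print(s['tool_pos'],s['ft_force'],s['finger_gap'])
polys=[rect(650,-7,-2.4,145,100,85),rect(638,-303,-2.4,120,100,85),rect(643,-161,-2.4,130,100,85),circ(505,135.5,47.5,93)]
a=overlay('top','top4',polys,(185,128,385,250),2.2);b=overlay('side','side4',polys,(225,130,425,320),1.8)
o=np.zeros((max(a.shape[0],b.shape[0]),a.shape[1]+b.shape[1],3),np.uint8);o[:a.shape[0],:a.shape[1]]=a;o[:b.shape[0],a.shape[1]:]=b
cv2.imwrite('pics/ov6.png',o)
```

```text
[434.33206825 138.02575865 145.39787857] [-0.33075027 -0.44341687 -0.27734588] 47.21599192935327
```

View pics/ov6.png

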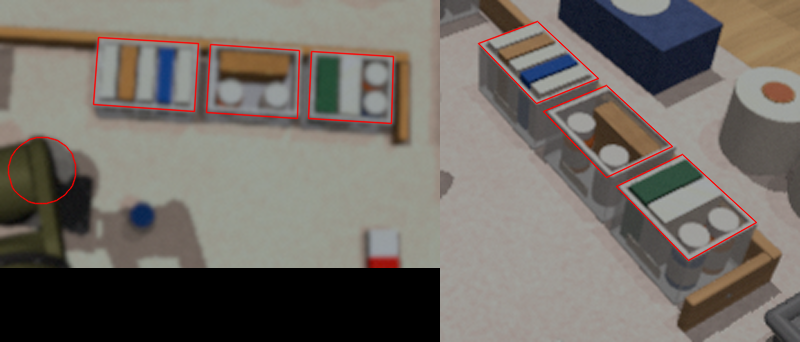

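The bin is square in the row with its bottles upright, and its neighbours haven't moved. Next I'll descend behind the tub with the fingers half open as a cradle.

Call:
{"fn": "carry_out", "kwargs": {
  "motion": [
    [0,[20,-2,0],0],
    [0,[5,0,20],0],
    [0,[0,0,25],0],
    [0,[0,0,25],0],
    [0,[0,0,25],0],
    [0,[0,0,18],0],
    [0,[0,0,12],0],
    [0,[0,0,5],0],
    [0,[0,0,0],0]
  ]
}}

```text
time: 10.0
tool_pos: [409.2, 137.6, 15.3]
ee_rot: [-0.0, 0.021, 1.0, -0.0]
ft_force: [0.8, 0.5, 0.6]
finger_gap: 46.9
gripper_force: 0.0
```

Call:
{"fn": "carry_out", "kwargs": {
  "motion": [
    [0,[-10,0.4,0],0],
    [0,[-10,0.4,0],0],
    [0,[-8,0.4,0],0],
    [0,[-6,0.3,0],0],
    [0,[-5,0.2,0],0],
    [0,[-5,0.2,0],0],
    [0,[-5,0.2,0],0],
    [0,[-5,0.6,0],0],
    [0,[-6,0.7,0],0],
    [0,[-6,0.7,0],0],
    [0,[-6,0.7,0],0],
    [0,[-4,0.4,0],0]
  ]
}}

```text
time: 11.2
tool_pos: [485.8, 139.9, 15.3]
ee_rot: [-0.0, 0.021, 1.0, -0.0]
ft_force: [-3.2, -0.1, 0.4]
finger_gap: 47.1
gripper_force: 1.3
```

Run:
```python
from h import *
s=r.state(); print(s['tool_pos'],s['ft_force'])
for n in('top','side'):
    _,d=grab(n,n+'5'); C=cloud(n,d)
    k=(abs(C[...,0]-540)<90)&(abs(C[...,1]-140)<70)&(C[...,2]>89)&(C[...,2]<97); q=C[k]; print(n,k.sum(),q.min(0).round(),q.max(0).round())
```

```text
[485.83418252 139.93143917  15.28878642] [-3.24406409 -0.05096844  0.38254544]
top 40 [525.  92.  89.] [581. 154.  97.]
side 369 [473.  89.  89.] [581. 175.  97.]
```

Contact is made: the tub is at about (533,139) and sliding at about 3 N. About 128 mm remains.

Call:
{"fn": "carry_out", "kwargs": {
  "motion": [
    [0,[-5,0.5,0],0],
    [0,[-8,0.8,0],0],
    [0,[-10,1,0],0],
    [0,[-10,1,0],0],
    [0,[-10,1,0],0],
    [0,[-10,1,0],0],
    [0,[-10,1,0],0],
    [0,[-10,1,0],0],
    [0,[-10,1,0],0],
    [0,[-10,1,0],0],
    [0,[-7,0.7,0],0],
    [0,[-4,0.4,0],0]
  ]
}}

```text
time: 12.5
tool_pos: [590.2, 146.0, 15.2]
ee_rot: [-0.0, 0.021, 1.0, 0.0]
ft_force: [-3.4, -0.6, 1.3]
finger_gap: 47.0
gripper_force: 1.5
```

Call:
{"fn": "carry_out", "kwargs": {
  "motion": [
    [0,[-3,0.1,0],0],
    [0,[-3,0.1,0],0],
    [0,[-3,0.1,0],0],
    [0,[-3,0.1,0],0],
    [0,[-2,0.1,0],0]
  ]
}}

```text
time: 13.0
tool_pos: [603.9, 145.8, 15.3]
ee_rot: [0.0, 0.021, 1.0, 0.0]
ft_force: [-2.9, -0.2, -0.1]
finger_gap: 47.0
gripper_force: 1.3
```

Call:
{"fn": "carry_out", "kwargs": {
  "motion": [
    [0,[-2,0,0],0],
    [0,[-2,0,0],0]
  ]
}}

```text
time: 13.2
tool_pos: [607.8, 145.7, 15.3]
ee_rot: [-0.0, 0.021, 1.0, 0.0]
ft_force: [-2.5, -1.0, 1.0]
finger_gap: 46.9
gripper_force: 1.3
```

Run:
```python
from h import *
s=r.state(); print(s['tool_pos'],s['ft_force'])
_,d=grab('side','side6'); C=cloud('side',d)
k=(abs(C[...,0]-650)<80)&(abs(C[...,1]-147)<70)&(C[...,2]>89)&(C[...,2]<97); q=C[k]; print(k.sum(),np.percentile(q,[1,99],axis=0).round())
```

```text
[607.79142402 145.72516038  15.32865426] [-2.50097803 -0.96785112  1.01488322]
319 [[596.  97.  89.]
 [699. 176.  97.]]
```

Call:
{"fn": "carry_out", "kwargs": {
  "motion": [
    [0,[-1,0,0],0],
    [0,[-1,0,0],0],
    [0,[-1,0,0],0]
  ]
}}

```text
time: 13.55
tool_pos: [610.7, 145.6, 15.4]
ee_rot: [-0.0, 0.021, 1.0, 0.0]
ft_force: [-1.9, 0.4, 0.6]
finger_gap: 47.1
gripper_force: 1.3
```

Call:
{"fn": "carry_out", "kwargs": {
  "motion": [
    [0,[-1,0,0],0],
    [0,[-1,0,0],0]
  ]
}}

```text
time: 13.75
tool_pos: [612.7, 145.5, 15.3]
ee_rot: [-0.0, 0.021, 1.0, -0.0]
ft_force: [-2.2, -0.4, -0.1]
finger_gap: 47.0
gripper_force: 1.3
```

Call:
{"fn": "carry_out", "kwargs": {
  "motion": [
    [0,[-1,0,0],0],
    [0,[-1,0,0],0]
  ]
}}

```text
time: 13.95
tool_pos: [614.3, 145.5, 15.3]
ee_rot: [-0.0, 0.021, 1.0, -0.0]
ft_force: [-10.8, -0.3, 4.5]
finger_gap: 47.3
gripper_force: 4.5
```

Call:
{"fn": "carry_out", "kwargs": {
  "motion": [
    [0,[-1,0,0],0]
  ]
}}

```text
time: 14.05
tool_pos: [614.4, 145.5, 15.3]
ee_rot: [-0.002, 0.021, 1.0, -0.0]
ft_force: [-17.8, 0.5, 9.4]
finger_gap: 47.1
gripper_force: 8.0
```

Call:
{"fn": "carry_out", "kwargs": {
  "motion": [
    [0,[-1,0,0],0]
  ]
}}

```text
time: 14.15
tool_pos: [614.5, 145.5, 15.3]
ee_rot: [-0.003, 0.021, 1.0, -0.0]
ft_force: [-24.7, 0.5, 13.4]
finger_gap: 46.6
gripper_force: 11.7
```

The tub is against the board: 25 N with the tool stalled. I'll retreat, keeping the fingers still until they are clear, then lift and take a last look.

Call:
{"fn": "carry_out", "kwargs": {
  "motion": [
    [0,[3,0,0],0],
    [0,[5,0,0],0],
    [0,[10,0,0],0],
    [0,[25,0,0],0],
    [0,[35,0,0],0],
    [0,[40,0,0],0],
    [0,[40,0,-15],0],
    [0,[30,0,-35],0],
    [0,[10,20,-40],0],
    [0,[10,40,-30],0],
    [0,[10,40,0],0],
    [0,[0,40,0],0]
  ]
}}

```text
time: 15.35
tool_pos: [404.6, 295.4, 136.4]
ee_rot: [0.002, 0.021, 1.0, 0.001]
ft_force: [0.4, -0.4, -0.1]
finger_gap: 47.1
gripper_force: 0.0
```

Call:
{"fn": "carry_out", "kwargs": {
  "motion": [
    [0,[15,40,0],0],
    [0,[15,40,0],0],
    [0,[0,40,0],0],
    [0,[0,20,0],0],
    [0,[0,0,0],0],
    [0,[0,0,0],0]
  ]
}}

```text
time: 15.95
tool_pos: [380.7, 434.4, 134.6]
ee_rot: [0.0, 0.021, 1.0, -0.0]
ft_force: [-0.2, -0.0, 0.3]
finger_gap: 46.8
gripper_force: 0.0
```

Run:
```python
from h import *
s=r.state(); print(s['time'],s['tool_pos'],s['ft_force']); grab('top','top7'); grab('side','side7')
polys=[rect(661,289,-2.4,120,100,85),rect(650,-7,-2.4,145,100,85),rect(638,-303,-2.4,120,100,85),rect(643,-161,-2.4,130,100,85),circ(661,146,47.5,93),circ(448.5,-6,16,80)]
a=overlay('top','top7',polys,(110,128,385,270),2.9);b=overlay('side','side7',polys,(110,75,420,385),1.2)
o=np.zeros((600,a.shape[1],3),np.uint8);o[:a.shape[0]]=a;h=600-a.shape[0];b=b[:h];o[a.shape[0]:a.shape[0]+len(b),:b.shape[1]]=b
c=cv2.imread('pics/side7.png')[85:195,150:330]; c=cv2.resize(c,(310,190)); o[a.shape[0]:a.shape[0]+len(c),400:710]=c
cv2.imwrite('pics/ov7.png',o)
for n in('top','side'):
    C0=np.load(f'pics/{n}0.npz')['d'];C=cloud(n,np.load(f'pics/{n}7.npz')['d'])
    for nm,(x,y),rad,zz in[('tub',(661,146),55,(88,100)),('pill',(448,-6),35,(70,90)),('jar',(432,383),50,(42,60))]:
        q=C[(np.hypot(C[...,0]-x,C[...,1]-y)<rad)&(C[...,2]>zz[0])&(C[...,2]<zz[1])]; print(n,nm,len(q),((q.min(0)+q.max(0))/2).round(1),np.ptp(q,axis=0).round())
```

```text
15.95 [380.70480914 434.36194595 134.55349816] [-0.22021594 -0.01454886  0.27567992]Traceback (most recent call last):
  File "<stdin>", line 6, in <module>
ValueError: could not broadcast input array from shape (190,310,3) into shape (188,310,3)
```

Run:
```python
from h import *
polys=[rect(661,289,-2.4,120,100,85),rect(650,-7,-2.4,145,100,85),rect(638,-303,-2.4,120,100,85),circ(448.5,-6,16,80)]
a=overlay('top','top7',polys,(110,128,385,230),2.2);b=overlay('side','side7',polys,(110,75,430,275),2.0)[:370]
o=np.zeros((a.shape[0]+b.shape[0],max(a.shape[1],b.shape[1]),3),np.uint8);o[:a.shape[0],:a.shape[1]]=a;o[a.shape[0]:,:b.shape[1]]=b
cv2.imwrite('pics/ov7.png',o); print(o.shape)
for n in('top','side'):
    C=cloud(n,np.load(f'pics/{n}7.npz')['d'])
    for nm,(x,y),rad,zz in[('tub',(661,146),55,(88,100)),('pill',(448,-6),35,(70,90)),('jar',(432,383),50,(42,60))]:
        q=C[(np.hypot(C[...,0]-x,C[...,1]-y)<rad)&(C[...,2]>zz[0])&(C[...,2]<zz[1])]
        if len(q): print(n,nm,len(q),((q.min(0)+q.max(0))/2).round(1),np.ptp(q,axis=0).round())
```

```text
(594, 640, 3)
top tub 627 [660.7 143.4  93.7] [90. 93. 11.]
top pill 104 [449.1  -5.8  81. ] [35. 31. 14.]
top jar 215 [431.5 383.4  50.1] [52. 50. 15.]
side tub 608 [661.9 143.4  93.3] [95. 95. 10.]
side pill 181 [447.7  -6.4  76.8] [36. 36. 13.]
side jar 196 [432.7 383.   48. ] [51. 56. 12.]
```

View pics/ov7.png

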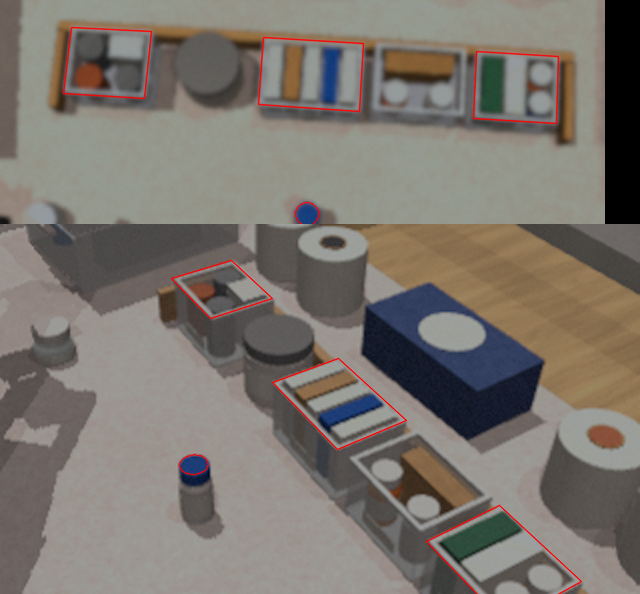

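The tub is at about (661,143) and the bin is back and square, both against the board in their gaps. The two bottles in the bin are upright. The other bins, the pill bottle and the jar are unmoved, and the arm is clear of everything.

```bash
python3 -c "
from cell import r
print(r.job_done())"
```

```text
the job is handed in; nothing more can be done
None
```

Job handed in after about 16 s of robot time: the bin (right gap, square, bottles upright) and the tub (left gap) both stand against the back board, and the last camera views showed the other bins and loose things where they were, though I didn't re-measure the carton.

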